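Release the battery door of a bench balance through its service slot

ROBOT

A 7-joint arm with a two-finger parallel gripper is mounted at the origin on the work surface. World frame = base frame: x ahead of the robot, y to its left, z up, the work surface at z = 0. Lengths are in mm, angles in rad, forces in N, time in s.
With the tool pointing down it reaches from about 425 to 950 mm from the base axis. Payload 4.7 kg.
Tool frame: the origin (TCP) lies midway between the tips of the shut fingers; the grasp point (between the pads) lies 19 mm behind it; y points along the fingers, z is the direction in which the jaws open and shut, and the axes are right-handed (so a half turn about y gives the same grasp; the last joint's range is limited). The gripper opens to 85 mm and grips with 20 to 120 N. Pads are 22 mm wide; open, the fingers measure 114 mm over their backs; the gripper's body (76 mm by 85 mm) begins 54 mm behind the grasp point. The pads swing forward as they close: fully open they stand 13 mm farther back than shut.
Start: joints at [1.315, 0.469, -0.049, 1.532, 0.024, 1.141, -0.082], TCP at [151.827, -657.721, 231.335] pointing down, gripper open.
Joint ranges: [-2.59, 2.59], [-0.33, 1.99], [-1.39, 1.29], [0.1, 2.45], [-1.04, 4.18], [0.21, 1.99], [-2.66, 2.66]. Speed limits (rad/s): [2.57, 2.57, 3.14, 3.14, 3.14, 3.14, 3.14].

INTERFACE

Orientations are given as [roll, pitch, yaw] about the fixed x, y, z axes, in that order (R = Rz(yaw) Ry(pitch) Rx(roll)).
In Python, from cell import manip, optics gives the robot as it stands. The module is installed in compiled form; this text tells all that it offers.
- The arm moves only by the tool send_rows, never from a script. Its argument "series" is a list that holds one entry, the list of rows, each a list of 4 numbers: the shift along the tool's x, y, z as a fraction of full scale, then the turn about the tool's y as a fraction of full scale. A call has 1 to 20 rows; each row is the pose to reach, as a shift and turn from the pose commanded when the call began, along the tool's axes at that moment; what a row does not reach only later rows make up. Full scale, the value 1, is 250 mm for a shift and 90 degrees for a turn. A row lasts 1/10 s, in which the tool goes at most 50 mm and 8.59 degrees, less where a joint would pass 70% of its speed; a pose out of reach is approached as far as the arm can. A call with a number of a shift or a turn outside -1 to 1 is refused whole. A call with a gripper value outside its range is refused whole. "jaw" is the opening, from 0 (shut) to 1 (fully open), set as the call begins (left out, the last holds). The fingers move at their own pace and stop on an object; the grip force is fixed at half the most. Time passes only in rows, so rows that repeat a pose let the fingers close. It gives the time, the measured TCP pose, the force and the opening at its end, in the units of the state.
- manip.read_state(): the state, without advancing time (a new reading comes with each control period).
- optics.camera(name): name is "scene" or "side" or "wrist"; returns the picture (420x560x3 uint8, red, green, blue); there is no depth.
- optics.camera_params(name): a dict with "mtx" (3x3 intrinsics, pixels), "distortion" ([k1, k2, p1, p2, k3] as OpenCV has them; the pictures are not rectified), "world_from_camera" (4x4, takes a point from camera to world coordinates); the wrist camera has in their place "T_tool_cam" (4x4, takes a point from camera to tool coordinates, whose origin is the TCP and whose axes are the tool frame's). Camera axes: x right, y up, looking along -z (the intrinsics and any distortion apply to the point x, -y, -z); pixel columns grow to the right and rows downward; lengths in mm; the calibration is good to about 2 mm. A picture is of the moment at which its call begins: read the wrist's pose just before it. camera_params takes no time and is no camera call.
- manip.close_job(): hands the job in, once; it reports no verdict.
The state is a dict: "time_s": time; "joint_positions": joint angles; "qd": joint speeds; "effort": joint torques, N m; "eef_pos": TCP position; "eef_rot": TCP orientation; "contact_force": force on the tool from outside, world axes, zero at the start; "torque": the same for the moment, N m; "grip_width": finger opening in mm.
Only numpy, scipy, OpenCV 4.12 (cv2) and the standard library are available. Lean on these libraries where they do the work, as an engineer would, in place of code of your own. Each camera call takes 0.05 s, during which the arm holds its last target.

TASK

The balance lies face down for a change of cells. Take the screwdriver from its wooden stand, push its tip down through the narrow slot beside the battery door, find the hidden springy catch tab by feel and press it until the door springs open, then put the screwdriver back upright in the stand. Everything in there is thin plastic, so never push with more than 16 N (about 1.6 kg), and leave the other things on the table where they are.

Things in the scene. Friction and masses are not known exactly. Their poses are not given: they have to be found in the camera images.
- slot (a point): Middle of the mouth of the release slot, level with the balance's upward-facing underside, 75 mm above the table; x points away from the battery door, y along the slot, z up. Slot 8 mm wide (x), 34 mm long (y), straight down, a 2.5 mm 45-degree lead-in all round its mouth. 18 mm down a level bar closes it; 8 mm of the bar's length are the catch tab, flush and looking the same.
- battery_door (a joint): Door angle, rad: 0 shut and flush, about 1.9 open. White plate 66 (x) by 90 mm, hinged along y 94 mm from the slot's middle, free edge 28 mm from it, both on the -x side. The tab starts to give at 3.5 N, stiffens by 0.9 N per mm, lets the door go after 4 to 5 mm (7 to 9 N), meets a rigid stop at 6 mm. The door then swings up, away from the slot, in about a second and stays open.
- balance: White plastic balance face down on a dark pad; origin under its middle on the table, z up; 190 mm (x), 240 mm (y), 75 mm high; four feet at its corners rise 15 mm more, over 40 mm from the slot. Fixed. Slot at x = 54 mm. The tab's middle is anywhere within 11 mm of the slot's middle along y, unseen. Beside the tab the bar is rigid, and a tip half on the bar, half on the tab meets the rigid bar.
- driver_grip (a point): Middle of the screwdriver's handle, z up along it. Black square handle 20 x 20 mm, rounded edges, sides along x and y, 83 mm long (half above, half below). Below it a round steel shank 5 mm thick; the tip is 103.5 mm below this point, narrowed to 3.6 mm over the last 10 mm. 70 g. It stands upright in the stand's middle hole, the handle's underside on the stand's top.
- driver_tip (a point): The tip of the screwdriver (centre of its flat end); z up along the screwdriver.
- driver: The screwdriver as a whole; origin at its tip, z up along it.
- stand: Wooden block, the screwdriver's stand: 56 mm (x) by 130 mm (y), 64 mm high, origin under its middle on the table; three upright through holes of 10 mm at y = -42, 0 and 42 mm. It does not shift. Put back, the screwdriver's tip is 2 mm above the table.
- stand_hole (a point): Mouth of the stand's middle hole, in the stand's top face, 64 mm above the table.
- weight: Bystander: steel calibration weight, 32 mm across, 50 mm high; origin under its middle.
- tape: Bystander: rolled-up tape measure, 64 x 36 x 60 mm; origin under its middle.
- jar: Bystander: brown glass jar with a metal lid, 68 mm across, 75 mm high; origin under its middle.
- pan: Bystander: the balance's steel weighing pan, 128 mm across, 5 mm high, lying on the table; origin under its middle.
Mind the look-alikes: they are no part of the job. What is shaped like the stand but blue or orange is not meant.

How it is judged (in metres and radians):
On the way:
1. with the screwdriver's tip down in the slot, at least 14 mm below its mouth, the door is let go and has swung open by 0.15 rad (value of joint battery_door above 0.15 rad and z of driver_tip in the frame of slot below -0.014 m and horizontal distance between driver_tip and slot below 0.02 m).
At the end, for the whole second after the job is handed in: The battery door stands open by more than 1.5 rad, and the screwdriver stands at rest and released in a hole of the stand, upright within 0.15 rad, its tip less than 8 mm above the table (value of joint battery_door above 1.5 rad and z of driver_tip in the frame of stand below 0.008 m and x of driver_tip in the frame of stand between -0.01 and 0.01 m and y of driver_tip in the frame of stand between -0.06 and 0.06 m and angle between driver_tip's own z axis and vertical below 0.15 rad and linear speed of driver below 0.02 m/s); the robot touches nothing.
It fails at once if the screwdriver pushes on the balance (case, bar, tab or door) with more than 16 N (contact force between driver and balance above 16 N).
It fails at once if a bystander (weight, tape measure, jar or weighing pan) is moved by more than 15 mm (distance of any of weight, tape, jar, pan from where it was at the start of the episode above 0.015 m).
It also fails if it takes over 64 s, if anything falls off the work surface, if the arm or the gripper's body presses on something with over 40 N, if the wrist force passes 120 N, or if a joint passes its speed limit or range.

## Working session

There is one attempt and no reset: what is moved stays moved. The work goes in short steps, Python scripts to look and compute and a tool call to move; the robot and the scene stay as the last step left them, time stands still between calls to the robot, and variables do not carry over. Pictures are saved under pics/ and viewed, and the job is handed in when it is done.

Besides the shell and the picture viewer there is one more tool, called after "Call:" as name(argument=value, ...), one argument or row to a line, values as JSON. send_rows: Moves the arm, as the interface text tells. Shift numbers are shares of 250 mm and turn numbers shares of 90 degrees, none past 1 either way. Its arguments: {"type":"object","properties":{"series":{"type":"array"},"jaw":{"type":"number"}},"required":["series"]}

```bash
mkdir -p pics; python3 - <<'E'
from cell import manip, optics
import cv2, json
import numpy as np
np.set_printoptions(precision=4,suppress=True)
print(manip.read_state())
for n in ["scene","side","wrist"]:
    im=optics.camera(n); cv2.imwrite(f"pics/{n}0.png",im[:,:,::-1])
    print(n,optics.camera_params(n))
E
```

```text
{'time_s': 0.0, 'joint_positions': array([ 1.3151,  0.4694, -0.0486,  1.5337,  0.0241,  1.141 , -0.0823]), 'qd': array([ 0.    ,  0.0007,  0.0014,  0.0003, -0.0004, -0.0013, -0.0003]), 'effort': array([  0.001 , -51.0307,  -0.0464, -23.7716,   0.0107,   0.0075,
        -0.    ]), 'eef_pos': array([ 151.6722, -657.1094,  230.245 ]), 'eef_rot': array([-1.5728, -0.0001, -2.9147]), 'contact_force': array([ 0.3307,  0.0757, -0.9734]), 'torque': array([ 0.0047, -0.0613,  0.0014]), 'grip_width': 85.6157189455709}
scene {'mtx': array([[386.2092,   0.    , 278.5655],
       [  0.    , 386.2092, 207.8194],
       [  0.    ,   0.    ,   1.    ]]), 'distortion': array([-0.1089,  0.    ,  0.    ,  0.    ,  0.    ]), 'world_from_camera': array([[ -0.86  ,  -0.2947,   0.4166, 946.4561],
       [  0.51  ,  -0.5261,   0.6806, 697.4019],
       [  0.0186,   0.7977,   0.6027, 715.1646],
       [  0.    ,   0.    ,   0.    ,   1.    ]])}
side {'mtx': array([[410.4381,   0.    , 280.9586],
       [  0.    , 410.4381, 208.182 ],
       [  0.    ,   0.    ,   1.    ]]), 'distortion': array([-0.1174,  0.    ,  0.    ,  0.    ,  0.    ]), 'world_from_camera': array([[ -0.7053,   0.5432,  -0.4555,  13.5438],
       [ -0.7088,  -0.5287,   0.467 , 536.5446],
       [  0.0129,   0.6522,   0.758 , 920.2341],
       [  0.    ,   0.    ,   0.    ,   1.    ]])}
wrist {'mtx': array([[304.3432,   0.    , 276.8633],
       [  0.    , 304.3432, 209.3574],
       [  0.    ,   0.    ,   1.    ]]), 'distortion': array([-0.0427,  0.    ,  0.    ,  0.    ,  0.    ]), 'T_tool_cam': array([[   0.0003,   -0.9544,   -0.2986,  -76.632 ],
       [   0.0007,    0.2986,   -0.9544, -143.5124],
       [   1.    ,    0.0001,    0.0008,   -0.1511],
       [   0.    ,    0.    ,    0.    ,    1.    ]])}
```

View pics/scene0.png

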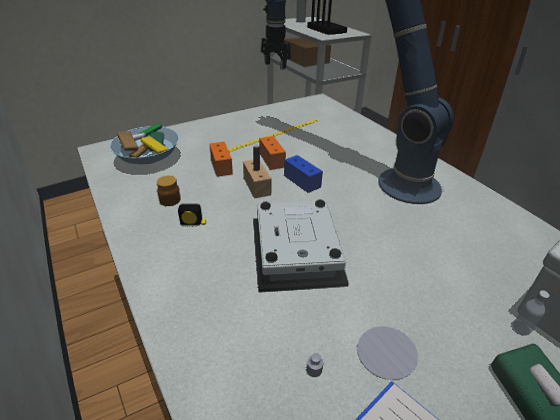

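View pics/side0.png

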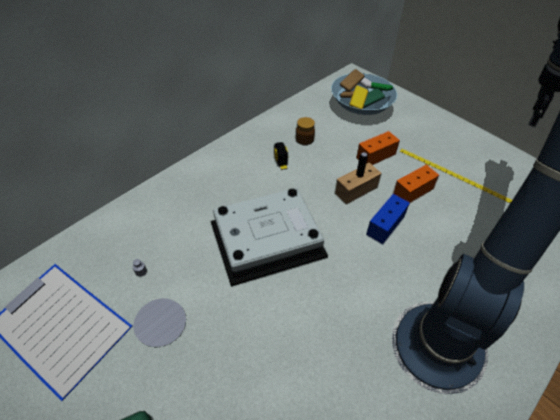

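View pics/wrist0.png

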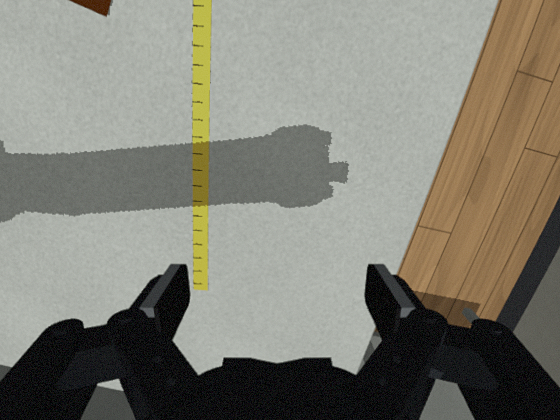

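The scene view shows the wooden stand at (258,178), holding the black handle at (256,158). The look-alikes are orange blocks at (221,158) and (272,152) and a blue block at (303,172). In the side view the wooden stand is at (358,182), the orange blocks at (379,148) and (416,183), and the blue block at (388,218). I choose the wooden one and will check it in a close crop.

```bash
python3 - <<'E'
import cv2,numpy as np
def crop(n,x0,y0,x1,y1,s,o):
    im=cv2.imread(f"pics/{n}0.png")[y0:y1,x0:x1]
    im=cv2.resize(im,None,fx=s,fy=s,interpolation=cv2.INTER_CUBIC)
    for k in range(0,x1-x0,10): cv2.putText(im,str(x0+k) if k%20==0 else "",(k*s,10),0,.35,(0,0,255),1); cv2.line(im,(k*s,0),(k*s,5),(0,0,255),1)
    for k in range(0,y1-y0,10): cv2.putText(im,str(y0+k) if k%20==0 else "",(0,k*s+4),0,.35,(0,0,255),1); cv2.line(im,(0,k*s),(5,k*s),(0,0,255),1)
    cv2.imwrite(f"pics/{o}.png",im)
crop("scene",200,130,330,200,6,"c_scene_stand")
crop("side",330,130,450,250,5,"c_side_stand")
crop("scene",245,190,355,290,6,"c_scene_bal")
crop("side",200,175,335,290,5,"c_side_bal")
E
```

```text
(no output)
```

View pics/c_scene_stand.png

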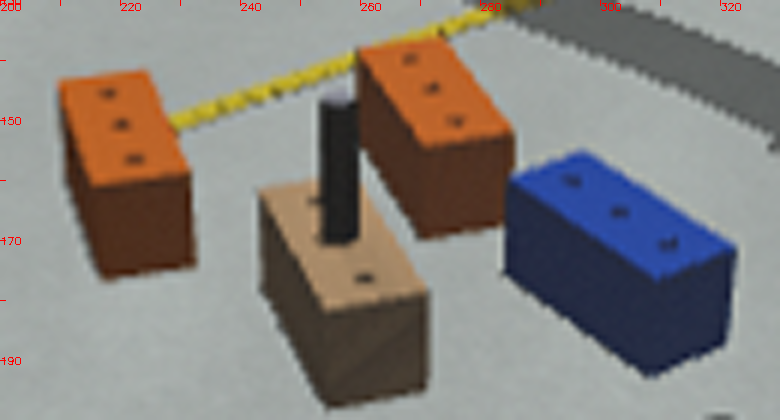

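View pics/c_side_stand.png

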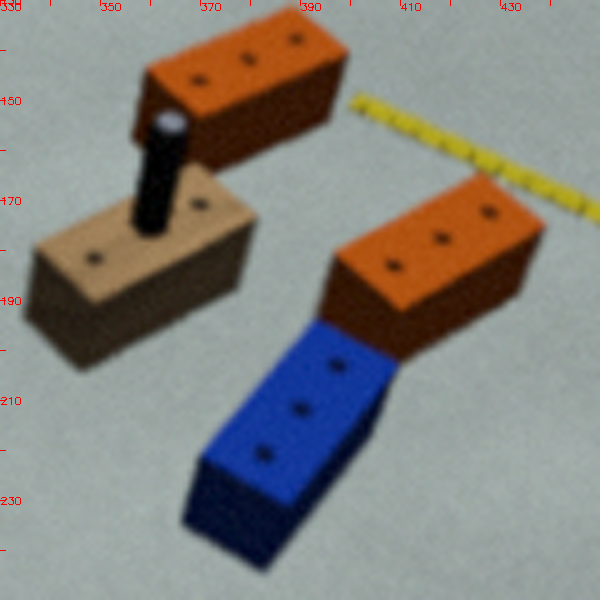

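View pics/c_scene_bal.png

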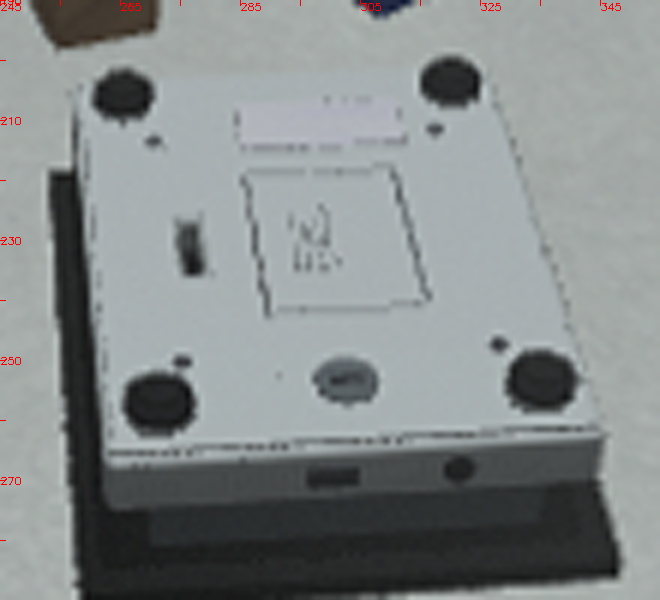

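View pics/c_side_bal.png

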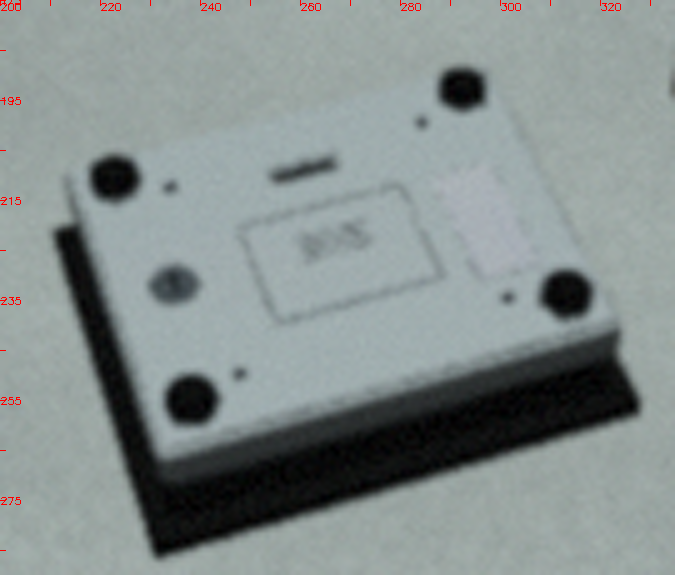

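```bash
cat > h.py <<'E'
import numpy as np, cv2
from scipy.spatial.transform import Rotation as R
P={}
def par(n):
    from cell import optics
    if n not in P: P[n]=optics.camera_params(n)
    return P[n]
def toolT(st):
    T=np.eye(4); T[:3,:3]=R.from_euler('xyz',st['eef_rot']).as_matrix(); T[:3,3]=st['eef_pos']; return T
def ray(n,uv,T=None):
    p=par(n); W=p['world_from_camera'] if n!='wrist' else T@p['T_tool_cam']
    q=cv2.undistortPoints(np.array(uv,float).reshape(-1,1,2),p['mtx'],p['distortion']).reshape(-1,2)
    d=np.c_[q[:,0],-q[:,1],-np.ones(len(q))]@W[:3,:3].T
    return W[:3,3],d
def onz(n,uv,z,T=None):
    o,d=ray(n,uv,T); return o+d*((z-o[2])/d[:,2])[:,None]
def proj(n,X,T=None):
    p=par(n); W=p['world_from_camera'] if n!='wrist' else T@p['T_tool_cam']
    c=(np.atleast_2d(X)-W[:3,3])@W[:3,:3]; c=c*[1,-1,-1]
    return cv2.projectPoints(c,np.zeros(3),np.zeros(3),p['mtx'],p['distortion'])[0].reshape(-1,2)
E
python3 - <<'E'
from h import *
np.set_printoptions(precision=1,suppress=True)
print("scene stand c",onz('scene',[(243,162),(271.2,178.7),(254.2,181.7)],64))
print("holes",onz('scene',[(252.5,163.3),(260.7,176.3)],64), onz('side',[(349,181.6),(370,170.8)],64))
print("side c",onz('side',[(337.6,179.6),(349.4,190.6),(381.4,173.2),(370.6,163)],64))
print("handletop",onz('scene',[(256.5,146.3)],147),onz('side',[(364.2,154.4)],147))
f=lambda l,s,o:[(x/s+o[0],y/s+o[1]) for x,y in l]
print("slot sc",onz('scene',f([(191,248),(185,218),(197,275)],6,(245,190)),75))
print("slot si",onz('side',f([(304,169),(273,178),(337,160)],5,(200,175)),75))
print("door",onz('scene',f([(245,172),(393,168),(430,298),(268,312)],6,(245,190)),75))
print("door",onz('side',f([(238,227),(403,186),(443,277),(280,323)],5,(200,175)),75))
from cell import manip
print(R.from_euler('xyz',manip.read_state()['eef_rot']).as_matrix())
E
```

```text
scene stand c [[ 470.8 -312.4   64. ]
 [ 439.8 -178.2   64. ]
 [ 493.8 -188.8   64. ]]
holes [[ 447.2 -289.6   64. ]
 [ 461.7 -206.2   64. ]] [[ 461.7 -206.7   64. ]
 [ 446.1 -288.8   64. ]]
side c [[ 490.4 -188.8   64. ]
 [ 438.  -179.1   64. ]
 [ 415.7 -305.6   64. ]
 [ 465.7 -318.    64. ]]
handletop [[ 452.2 -249.5  147. ]] [[ 456.2 -250.8  147. ]]
slot sc [[558.5  57.8  75. ]
 [550.7  39.4  75. ]
 [565.1  74.   75. ]]
slot si [[558.   56.5  75. ]
 [565.   72.9  75. ]
 [550.2  39.3  75. ]]
door [[511.5  25.1  75. ]
 [452.6  54.9  75. ]
 [488.3 134.1  75. ]
 [551.4 108.2  75. ]]
door [[552.8 109.2  75. ]
 [512.   26.6  75. ]
 [453.6  55.3  75. ]
 [490.9 135.9  75. ]]
[[-1.  -0.   0.2]
 [-0.2  0.  -1. ]
 [ 0.  -1.  -0. ]]
```

Call:
send_rows(
  series=[
    [[-0.77,0,-0.66,0],[-0.77,0,-0.66,0],[-0.77,0,-0.66,0],[-0.77,0,-0.66,0],[-0.77,0,-0.66,0],[-0.77,0,-0.66,0]],
  ],
  jaw=1,
)

```text
time_s: 0.75
eef_pos: [307.6, -447.3, 231.4]
eef_rot: [-1.573, 0.003, -2.903]
contact_force: [-0.3, -0.3, -0.5]
grip_width: 85.4
```

Call:
send_rows(
  series=[
    [[-0.77,0,-0.66,0.258],[-0.77,0,-0.66,0.258],[-0.77,0,-0.66,0.258],[-0.77,0,-0.66,0.258],[-0.77,0,-0.66,0.258],[-0.77,0,-0.66,0.258],[-0.77,0,-0.66,0.258],[-0.77,0,-0.66,0.258]],
  ],
)

```text
time_s: 1.55
eef_pos: [452.1, -250.6, 231.1]
eef_rot: [-1.57, -0.001, 2.962]
contact_force: [-0.6, -0.4, 0.4]
grip_width: 85.3
```

```bash
python3 - <<'E'
from h import *
from cell import manip, optics
np.set_printoptions(precision=3,suppress=True)
st=manip.read_state(); im=optics.camera('wrist'); cv2.imwrite("pics/w1.png",im[:,:,::-1])
import pickle; pickle.dump(st,open("w1.pkl","wb"))
print(st['time_s'],st['eef_pos'],st['eef_rot'],st['joint_positions'],st['contact_force'])
T=toolT(st)
print(T)
for z in (64,106,147): print(z,proj('wrist',[[454,-248,z]],T))
E
```

```text
1.55 [ 452.053 -250.636  231.063] [-1.57  -0.001  2.962] [ 0.625  0.224 -0.235  1.894  0.061  1.031 -1.386] [-0.64  -0.372  0.447]
[[  -0.984   -0.001   -0.178  452.053]
 [   0.178   -0.001   -0.984 -250.636]
 [   0.001   -1.       0.001  231.063]
 [   0.       0.       0.       1.   ]]
64 [[274.428 189.019]]
106 [[274.067 199.839]]
147 [[273.599 213.896]]
```

View pics/w1.png

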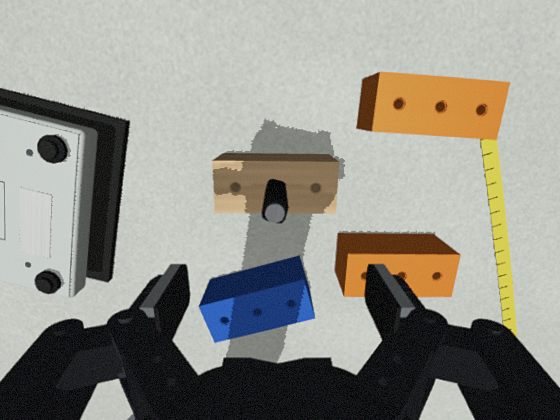

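The wrist view shows the wooden stand at (275,187) with free holes at (235,187) and (316,187), and the handle's top at (275,213). The jaw is lined up with the stand.

```bash
python3 - <<'E'
from h import *
import pickle
np.set_printoptions(precision=1,suppress=True)
im=cv2.imread("pics/w1.png")[140:240,200:350]
cv2.imwrite("pics/w1c.png",cv2.resize(im,None,fx=5,fy=5,interpolation=cv2.INTER_CUBIC))
T=toolT(pickle.load(open("w1.pkl","rb")))
print(onz('wrist',[(235.5,187.5),(316,187.5)],64,T),onz('wrist',[(275,213)],147,T))
E
```

```text
[[ 462.9 -208.2   64. ]
 [ 447.8 -291.1   64. ]] [[ 454.5 -249.2  147. ]]
```

View pics/w1c.png

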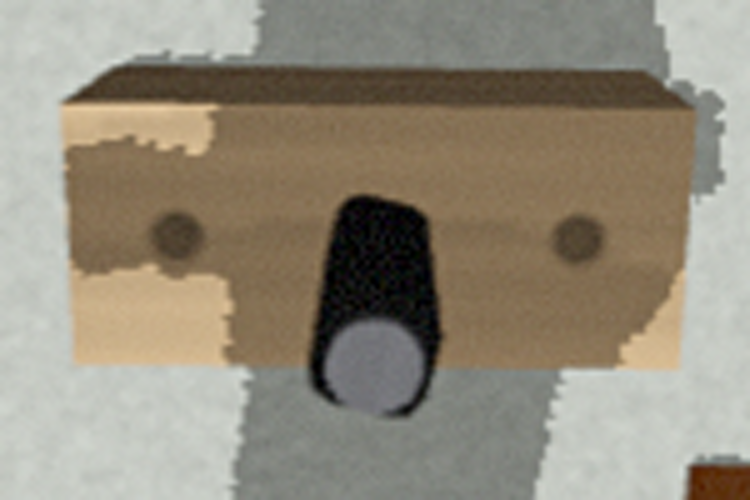

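```bash
python3 - <<'E'
import cv2,numpy as np
im=cv2.imread("pics/w1.png")[172:230,250:300]
im=cv2.resize(im,None,fx=10,fy=10,interpolation=cv2.INTER_CUBIC)
im=np.clip(im.astype(float)*1.0,0,255); im=255*(im/255)**0.5
cv2.imwrite("pics/w1d.png",im.astype('uint8'))
E
```

```text
(no output)
```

View pics/w1d.png

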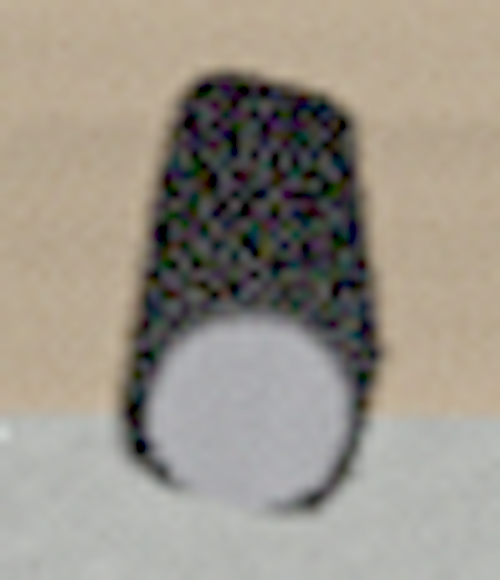

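The handle is turned about 14° clockwise from the jaw, so I'll turn the jaw to match, then go down.

Call:
send_rows(
  series=[
    [[-0.01,0,-0.007,0.155],[-0.01,0,-0.007,0.155],[-0.01,0.15,-0.007,0.155],[-0.01,0.3,-0.007,0.155],[-0.01,0.45,-0.007,0.155],[-0.01,0.576,-0.007,0.155],[-0.01,0.576,-0.007,0.155],[-0.01,0.576,-0.007,0.155]],
  ],
)

```text
time_s: 2.4
eef_pos: [455.0, -249.8, 87.6]
eef_rot: [-1.57, -0.0, 2.717]
contact_force: [0.6, -0.4, 0.8]
grip_width: 85.2
```

```bash
python3 - <<'E'
from h import *
from cell import manip, optics
np.set_printoptions(precision=3,suppress=True)
st=manip.read_state(); im=optics.camera('wrist'); cv2.imwrite("pics/w2.png",im[:,:,::-1])
print(st['time_s'],st['eef_pos'],st['eef_rot'],st['contact_force'])
E
```

```text
2.4 [ 454.973 -249.8     87.598] [-1.57  -0.     2.717] [ 0.63  -0.382  0.785]
```

View pics/w2.png

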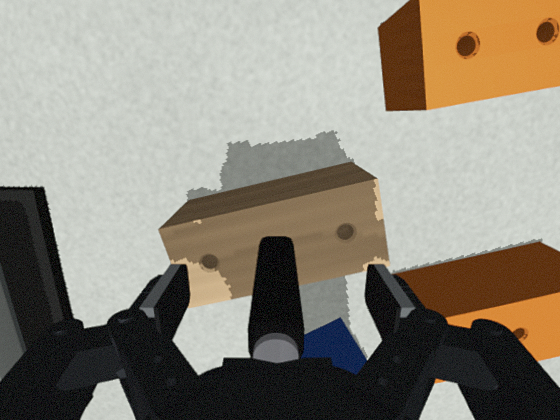

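The handle at (277,300) is now square and centred between the fingers. Closing the jaw.

Call:
send_rows(
  series=[
    [[0,0,0,0],[0,0,0,0],[0,0,0,0],[0,0,0,0],[0,0,0,0],[0,0,0,0],[0,0,0,0],[0,0,0,0]],
  ],
  jaw=0,
)

```text
time_s: 3.25
eef_pos: [455.8, -248.4, 87.8]
eef_rot: [-1.571, 0.001, 2.72]
contact_force: [-1.7, 0.5, 5.0]
grip_width: 19.4
```

```bash
python3 - <<'E'
from h import *
from cell import manip, optics
np.set_printoptions(precision=3,suppress=True)
for i in range(3):
  st=manip.read_state(); im=optics.camera('wrist')
  print(st['time_s'],st['eef_pos'],st['eef_rot'],st['contact_force'],st['grip_width'],st['qd'])
cv2.imwrite("pics/w3.png",im[:,:,::-1])
E
```

```text
3.25 [ 455.786 -248.434   87.812] [-1.571  0.001  2.72 ] [-1.712  0.492  5.033] 19.382602604877704 [-0.    -0.001 -0.     0.001 -0.001  0.     0.002]
3.3 [ 455.787 -248.404   87.8  ] [-1.571  0.001  2.72 ] [-0.56   0.212  6.124] 19.397210823972422 [-0.001  0.    -0.    -0.001 -0.    -0.001 -0.   ]
3.35 [ 455.764 -248.43    87.776] [-1.571  0.001  2.72 ] [-1.29   0.027  5.331] 19.05760025645975 [ 0.001 -0.001 -0.    -0.001  0.001  0.     0.001]
```

View pics/w3.png

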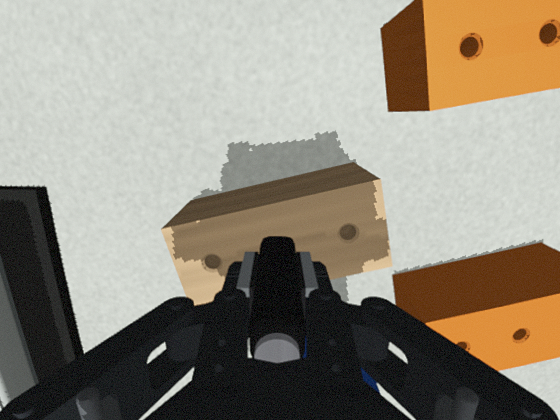

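Call:
send_rows(
  series=[
    [[0,-0.05,0,0],[0,-0.15,0,0],[0,-0.3,0,0],[0,-0.45,0,0],[0,-0.5,0,0],[0,-0.5,0,0],[0,-0.5,0,0]],
  ],
)

```text
time_s: 4.1
eef_pos: [454.7, -248.0, 211.3]
eef_rot: [-1.571, -0.002, 2.72]
contact_force: [-0.0, 0.4, -0.7]
grip_width: 19.2
```

```bash
python3 - <<'E'
from h import *
from cell import manip, optics
np.set_printoptions(precision=3,suppress=True)
st=manip.read_state(); im=optics.camera('wrist')
print(st['time_s'],st['eef_pos'],st['eef_rot'],st['contact_force'],st['grip_width'])
im=im[:,:,::-1]
cv2.imwrite("pics/w4.png",im)
cv2.imwrite("pics/w4c.png",cv2.resize(im[180:260,220:340],None,fx=6,fy=6,interpolation=cv2.INTER_CUBIC))
T=toolT(st); t=st['eef_pos']+[0,0,-85.8]
print(proj('wrist',[t],T)); print(T[:3,:3])
d=np.array([558.2,57.2])-st['eef_pos'][:2]; print(d, T[:2,0]@d/250,T[:2,2]@d/250)
E
```

```text
4.1 [ 454.656 -247.964  211.301] [-1.571 -0.002  2.72 ] [-0.05   0.413 -0.732] 19.189840179247284
[[277.426 214.699]]
[[-0.912 -0.002 -0.409]
 [ 0.409  0.001 -0.912]
 [ 0.002 -1.     0.   ]]
[103.544 305.164] 0.1219672545827345 -1.2832250077286118
```

View pics/w4c.png

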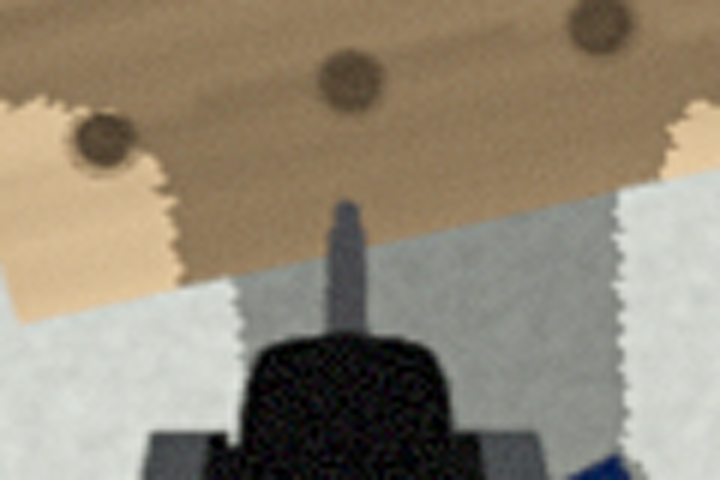

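The tip shows at (277.6,214.4), against (277.4,214.7) predicted for straight below the TCP, so the screwdriver is centred in the grip. Moving over the slot.

Call:
send_rows(
  series=[
    [[0.06,0,-0.64,0],[0.06,0,-0.64,0],[0.06,0,-0.64,0],[0.06,0,-0.64,0]],
  ],
)

```text
time_s: 4.55
eef_pos: [507.9, -89.1, 210.7]
eef_rot: [-1.574, -0.004, 2.73]
contact_force: [0.0, 0.8, -1.1]
grip_width: 18.8
```

Call:
send_rows(
  series=[
    [[0.06,0,-0.64,0],[0.06,0,-0.64,0],[0.06,0,-0.64,0],[0.06,0,-0.64,0],[0.06,0,-0.64,0],[0.06,0,-0.64,0]],
  ],
)

```text
time_s: 5.15
eef_pos: [558.4, 53.8, 210.9]
eef_rot: [-1.568, -0.002, 2.718]
contact_force: [0.2, -1.0, -1.0]
grip_width: 19.3
```

```bash
cat > look.py <<'E'
from h import *
from cell import manip, optics
import sys,pickle
np.set_printoptions(precision=3,suppress=True)
o=sys.argv[1]
st=manip.read_state(); im=optics.camera('wrist')[:,:,::-1]
pickle.dump(st,open(o+".pkl","wb"))
print(st['time_s'],st['eef_pos'],st['eef_rot'],st['contact_force'],st['grip_width'])
cv2.imwrite(f"pics/{o}.png",im)
cv2.imwrite(f"pics/{o}c.png",cv2.resize(im[160:260,210:360],None,fx=5,fy=5,interpolation=cv2.INTER_CUBIC))
T=toolT(st); t=st['eef_pos']+[0,0,-85.8]
print("tip pred",proj('wrist',[t],T),"slot pred",proj('wrist',[[558.2,57.2,75]],T))
E
python3 look.py w5
```

```text
5.15 [558.373  53.803 210.879] [-1.568 -0.002  2.718] [ 0.232 -0.962 -0.992] 19.283919210969763
tip pred [[277.134 214.688]] slot pred [[273.82 199.53]]
```

View pics/w5.png

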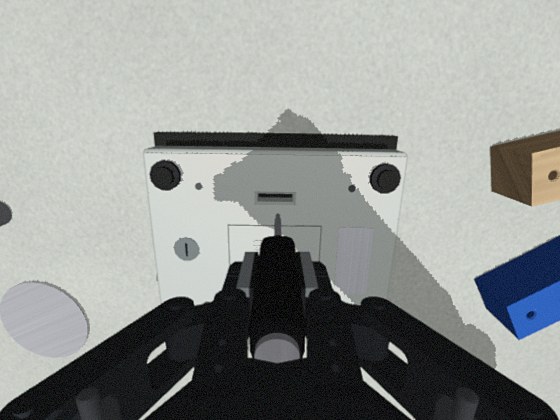

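View pics/w5c.png

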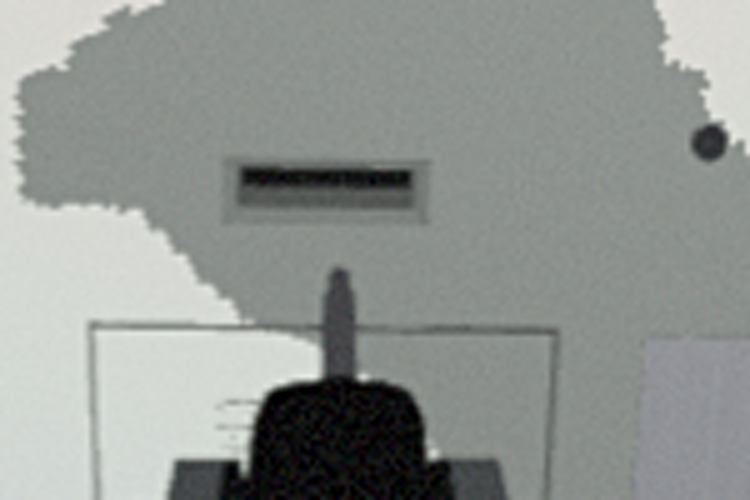

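The lead-in rectangle spans (254.6,191.6) to (296.2,204.4), so the slot's middle is at (275.4,198.0). The tip is at (278,213.5), and the slot runs parallel to the jaw direction.

```bash
python3 - <<'E'
from h import *
import pickle
np.set_printoptions(precision=2,suppress=True)
st=pickle.load(open("w5.pkl","rb"));T=toolT(st)
c=[(x/5+210-.4,y/5+160-.4) for x,y in [(223,158),(431,158),(431,222),(223,222),(327,190)]]
X=onz('wrist',c,75,T); print(X, np.linalg.norm(X[1]-X[0]),np.linalg.norm(X[2]-X[1]))
tip=onz('wrist',[(339/5+210-.4,270/5+160-.1)],210.9-85.8,T); print(tip)
d=X[4]-tip[0]; print(d,T[:3,0]@d,T[:3,2]@d)
s=X[4]-st['eef_pos']; print(T[:3,0]@s,T[:3,2]@s)
E
```

```text
[[573.27  70.7   75.  ]
 [557.09  34.89  75.  ]
 [545.49  39.87  75.  ]
 [561.89  76.15  75.  ]
 [559.47  55.39  75.  ]] 39.29901219437915 12.614576804861583
[[558.89  53.34 125.1 ]]
[  0.58   2.05 -50.1 ] 0.2180491487221071 -2.246107598912364
-0.6176056563671679 -2.2710615891173913
```

Call:
send_rows(
  series=[
    [[0.001,0.05,-0.009,0],[0.001,0.12,-0.009,0],[0.001,0.18,-0.009,0],[0.001,0.18,-0.009,0],[0.001,0.18,-0.009,0]],
  ],
)

```text
time_s: 5.7
eef_pos: [559.7, 57.0, 166.9]
eef_rot: [-1.57, -0.001, 2.718]
contact_force: [0.6, 1.1, -0.8]
grip_width: 19.6
```

```bash
python3 look.py w6
```

```text
5.7 [559.656  57.017 166.933] [-1.57  -0.001  2.718] [ 0.634  1.082 -0.828] 19.576401457791327
tip pred [[277.355 214.836]] slot pred [[277.874 214.083]]
```

View pics/w6c.png

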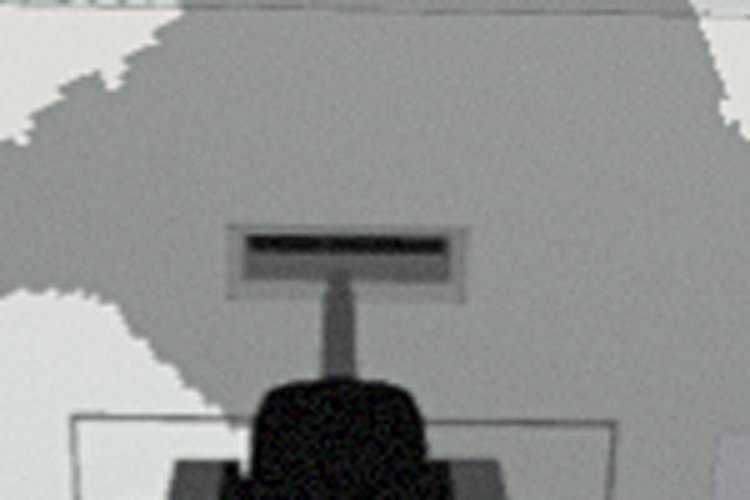

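```bash
python3 - <<'E'
from h import *
import pickle
np.set_printoptions(precision=2,suppress=True)
st=pickle.load(open("w6.pkl","rb"));T=toolT(st)
c=[(x/5+210-.4,y/5+160-.4) for x,y in [(227,225),(467,226),(466,302),(226,300),(347,263)]]
X=onz('wrist',c,75,T); print(X, np.linalg.norm(X[1]-X[0]),np.linalg.norm(X[2]-X[1]))
for r in (270,272,274):
  tip=onz('wrist',[(340/5+210-.4,r/5+160-.4)],166.9-85.8,T); 
  d=X[:4].mean(0)-tip[0]; print(tip,T[:3,0]@d,T[:3,2]@d)
E
```

```text
[[573.14  70.72  75.  ]
 [557.06  35.47  75.  ]
 [545.13  40.66  75.  ]
 [561.63  76.39  75.  ]
 [559.29  55.7   75.  ]] 38.74142929867966 13.00519610318747
[[560.51  56.42  81.1 ]] 0.9027999575327389 1.0690978499741293
[[560.2   56.56  81.1 ]] 0.5686092614663635 1.068964779256066
[[559.9   56.69  81.1 ]] 0.23413938937599826 1.068831511062126
```

Centring is within 1 mm, so I correct by +0.5 mm in x and +1 mm in z and lower the tip into the mouth.

Call:
send_rows(
  series=[
    [[0.002,0,0.004,0],[0.002,0.012,0.004,0],[0.002,0.024,0.004,0],[0.002,0.036,0.004,0],[0.002,0.044,0.004,0],[0.002,0.044,0.004,0]],
  ],
)

```text
time_s: 6.35
eef_pos: [558.8, 57.3, 155.9]
eef_rot: [-1.57, -0.001, 2.72]
contact_force: [-1.0, -0.2, 0.1]
grip_width: 19.3
```

```bash
python3 look.py w7
```

```text
6.35 [558.785  57.335 155.857] [-1.57  -0.001  2.72 ] [-1.048 -0.164  0.145] 19.293365535631164
tip pred [[277.383 214.831]] slot pred [[277.856 217.424]]
```

View pics/w7c.png

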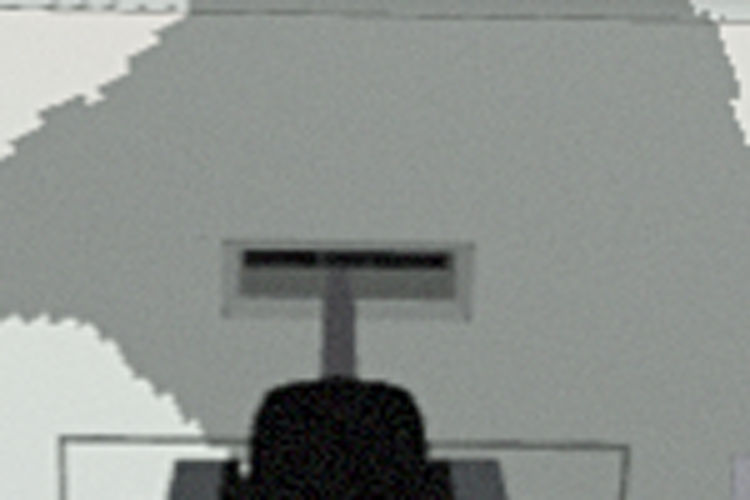

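The tip is in the mouth without contact force. The slot's middle (348,281 in the crop) is about 1 mm toward +x and 1.3 mm toward +z of the shank, so I correct that on the way down.

Call:
send_rows(
  series=[
    [[0.003,0.008,0.005,0],[0.003,0.016,0.005,0],[0.003,0.024,0.005,0],[0.003,0.032,0.005,0],[0.003,0.04,0.005,0],[0.003,0.04,0.005,0]],
  ],
)

```text
time_s: 7.0
eef_pos: [557.9, 56.4, 146.0]
eef_rot: [-1.571, 0.0, 2.72]
contact_force: [0.8, 0.2, -1.1]
grip_width: 19.4
```

```bash
python3 look.py w8
```

```text
7.0 [557.888  56.427 146.035] [-1.571  0.     2.72 ] [ 0.84   0.239 -1.106] 19.395092485709405
tip pred [[277.422 214.901]] slot pred [[276.326 221.189]]
```

View pics/w8c.png

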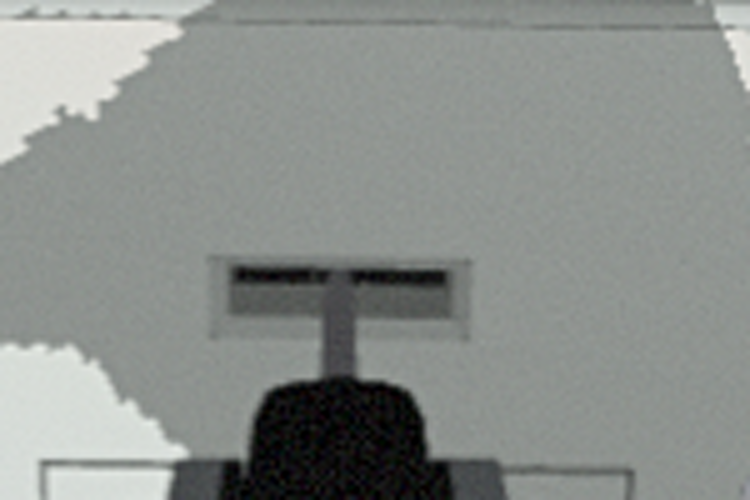

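The tip is centred along the slot (340 against 340 in the crop) at about 60 mm height, so the bar should be about 3 mm below. Now to feel for it.

Call:
send_rows(
  series=[
    [[-0.002,0.004,0,0],[-0.002,0.007,0,0],[-0.002,0.01,0,0],[-0.002,0.01,0,0]],
  ],
)

```text
time_s: 7.45
eef_pos: [558.2, 56.3, 143.7]
eef_rot: [-1.571, -0.0, 2.72]
contact_force: [0.2, 0.4, -0.1]
grip_width: 19.1
```

Call:
send_rows(
  series=[
    [[0,0.002,0,0],[0,0.002,0,0]],
  ],
)

```text
time_s: 7.65
eef_pos: [558.3, 56.3, 143.3]
eef_rot: [-1.571, 0.0, 2.72]
contact_force: [-1.1, 0.4, -0.6]
grip_width: 19.0
```

Call:
send_rows(
  series=[
    [[0,0.002,0,0],[0,0.002,0,0]],
  ],
)

```text
time_s: 7.85
eef_pos: [558.4, 56.3, 142.9]
eef_rot: [-1.571, 0.0, 2.72]
contact_force: [-0.5, 0.2, -0.5]
grip_width: 19.3
```

Call:
send_rows(
  series=[
    [[0,0.002,0,0],[0,0.002,0,0]],
  ],
)

```text
time_s: 8.05
eef_pos: [558.4, 56.3, 142.6]
eef_rot: [-1.571, 0.0, 2.72]
contact_force: [-0.6, 0.4, 1.7]
grip_width: 19.1
```

Call:
send_rows(
  series=[
    [[0,0.002,0,0],[0,0.002,0,0]],
  ],
)

```text
time_s: 8.25
eef_pos: [558.6, 56.3, 142.2]
eef_rot: [-1.571, 0.001, 2.72]
contact_force: [-1.4, 0.4, 2.9]
grip_width: 19.6
```

Call:
send_rows(
  series=[
    [[0,0.002,0,0],[0,0.002,0,0]],
  ],
)

```text
time_s: 8.45
eef_pos: [558.6, 56.3, 141.5]
eef_rot: [-1.571, 0.001, 2.72]
contact_force: [-0.3, -0.7, 3.2]
grip_width: 19.5
```

Call:
send_rows(
  series=[
    [[0,0.002,0,0],[0,0.002,0,0]],
  ],
)

```text
time_s: 8.65
eef_pos: [558.6, 56.3, 141.0]
eef_rot: [-1.571, 0.001, 2.72]
contact_force: [0.2, -0.5, 4.6]
grip_width: 19.5
```

Call:
send_rows(
  series=[
    [[0,0.002,0,0],[0,0.002,0,0]],
  ],
)

```text
time_s: 8.85
eef_pos: [558.7, 56.2, 140.5]
eef_rot: [-1.571, 0.001, 2.72]
contact_force: [0.8, -0.0, 4.8]
grip_width: 19.2
```

Force climbs slowly while the tip keeps sinking (2.2 mm, 4.8 N), which is what the tab should feel like, not the rigid bar. Pressing on.

Call:
send_rows(
  series=[
    [[0,0.002,0,0],[0,0.004,0,0],[0,0.004,0,0]],
  ],
)

```text
time_s: 9.15
eef_pos: [558.8, 56.2, 139.6]
eef_rot: [-1.571, 0.001, 2.72]
contact_force: [-0.6, -0.8, 5.2]
grip_width: 19.6
```

Call:
send_rows(
  series=[
    [[0,0.002,0,0],[0,0.002,0,0]],
  ],
)

```text
time_s: 9.35
eef_pos: [558.8, 56.2, 139.2]
eef_rot: [-1.571, 0.001, 2.72]
contact_force: [0.7, -0.8, 6.3]
grip_width: 19.6
```

Call:
send_rows(
  series=[
    [[0,0.002,0,0],[0,0.002,0,0]],
  ],
)

```text
time_s: 9.55
eef_pos: [558.9, 56.2, 138.8]
eef_rot: [-1.571, 0.001, 2.72]
contact_force: [-0.1, -0.8, 6.9]
grip_width: 19.1
```

```bash
python3 look.py w9; python3 -c "
from cell import optics;import cv2
im=optics.camera('side')[:,:,::-1][150:300,180:380];cv2.imwrite('pics/s9.png',cv2.resize(im,None,fx=4,fy=4))"
```

```text
9.55 [558.888  56.182 138.752] [-1.571  0.001  2.72 ] [-0.143 -0.774  6.932] 19.0871909045352
tip pred [[277.477 215.03 ]] slot pred [[276.603 225.981]]
```

View pics/s9.png

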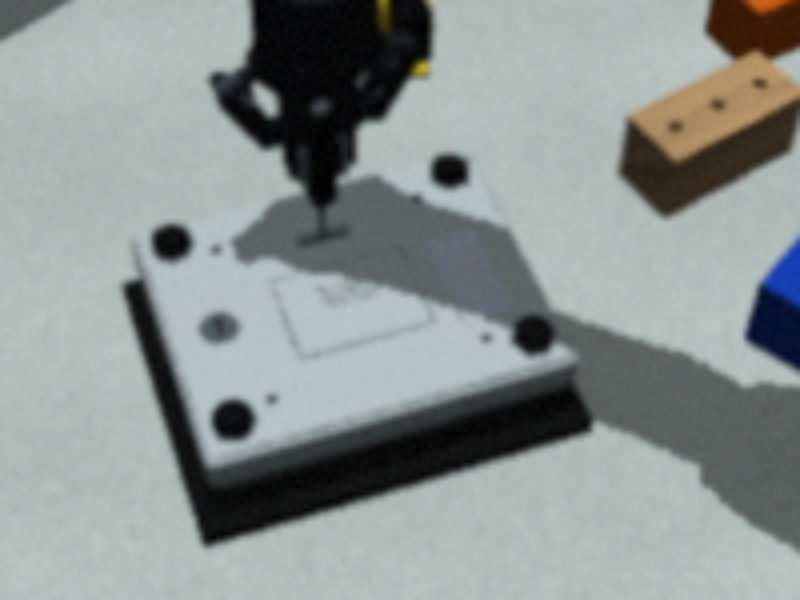

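The side view shows the shank at (322,220) in the slot at (322,237), with the door still shut at (352,300). The force is 6.9 N, so I'll press about 0.5–1 mm more.

Call:
send_rows(
  series=[
    [[0,0.002,0,0],[0,0.002,0,0]],
  ],
)

```text
time_s: 9.85
eef_pos: [558.9, 56.1, 138.1]
eef_rot: [-1.571, 0.001, 2.72]
contact_force: [-0.1, -1.5, 5.1]
grip_width: 19.5
```

Call:
send_rows(
  series=[
    [[0,0.002,0,0],[0,0.002,0,0],[0,0.002,0,0],[0,0.002,0,0]],
  ],
)

```text
time_s: 10.25
eef_pos: [559.0, 56.1, 137.9]
eef_rot: [-1.571, 0.001, 2.72]
contact_force: [0.3, -0.7, 6.4]
grip_width: 19.0
```

```bash
python3 look.py w10; python3 -c "
from cell import optics;import cv2
im=optics.camera('side')[:,:,::-1][150:300,180:380];cv2.imwrite('pics/s10.png',cv2.resize(im,None,fx=4,fy=4))"
```

```text
10.25 [558.953  56.125 137.876] [-1.571  0.001  2.72 ] [ 0.291 -0.725  6.446] 18.954760644646093
tip pred [[277.475 215.049]] slot pred [[276.563 226.526]]
```

View pics/s10.png

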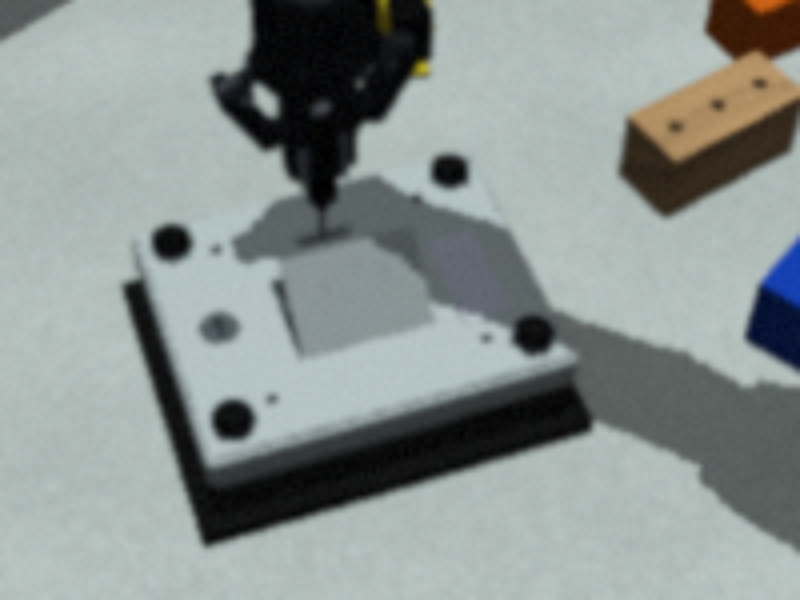

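The door plate is lifting at (352,300) and the force dropped. I'll hold still while it swings.

Call:
send_rows(
  series=[
    [[0,0,0,0],[0,0,0,0],[0,0,0,0],[0,0,0,0],[0,0,0,0],[0,0,0,0],[0,0,0,0],[0,0,0,0],[0,0,0,0],[0,0,0,0],[0,0,0,0],[0,0,0,0]],
  ],
)

```text
time_s: 11.55
eef_pos: [559.0, 56.2, 137.9]
eef_rot: [-1.571, 0.002, 2.719]
contact_force: [-0.3, -1.1, 6.4]
grip_width: 19.5
```

```bash
python3 look.py w11; python3 -c "
from cell import optics;import cv2
im=optics.camera('side')[:,:,::-1][150:300,180:380];cv2.imwrite('pics/s11.png',cv2.resize(im,None,fx=4,fy=4))"
```

```text
11.55 [558.954  56.164 137.9  ] [-1.571  0.002  2.719] [-0.275 -1.087  6.437] 19.485552245613004
tip pred [[277.484 215.051]] slot pred [[276.621 226.496]]
```

View pics/s11.png

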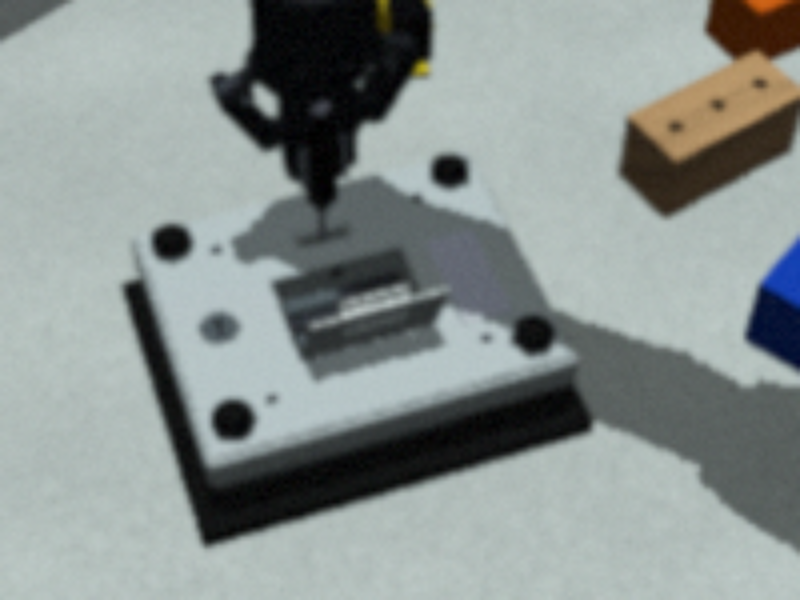

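View pics/w11.png

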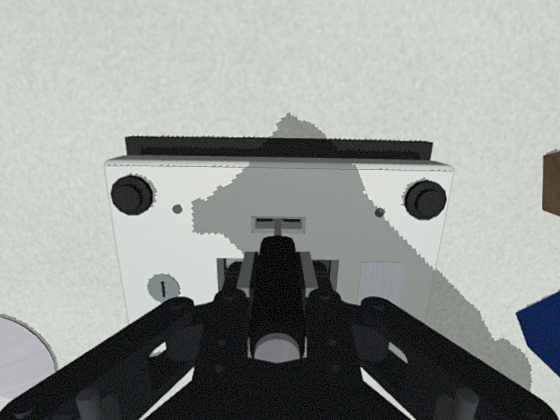

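The door stands open past upright (plate edge from (310,325) to (445,295) in the side crop). Lifting straight out.

Call:
send_rows(
  series=[
    [[0,-0.02,0,0],[0,-0.06,0,0],[0,-0.12,0,0],[0,-0.22,0,0],[0,-0.3,0,0],[0,-0.3,0,0],[0,-0.3,0,0]],
  ],
)

```text
time_s: 12.35
eef_pos: [557.6, 56.3, 211.8]
eef_rot: [-1.57, -0.001, 2.72]
contact_force: [0.2, -0.1, -1.9]
grip_width: 19.3
```

```bash
python3 - <<'E'
from h import *
from cell import manip
st=manip.read_state();T=toolT(st);print(st['eef_pos'])
d=np.array([455.0,-249.3])-st['eef_pos'][:2]; print(T[:2,0]@d/250,T[:2,2]@d/250)
E
```

```text
[557.56018939  56.31725176 211.78360019]
-0.12624733841381183 1.2832728266741935
```

Call:
send_rows(
  series=[
    [[-0.063,0,0.64,0],[-0.063,0,0.64,0],[-0.063,0,0.64,0],[-0.063,0,0.64,0]],
  ],
)

```text
time_s: 12.75
eef_pos: [503.5, -102.7, 210.2]
eef_rot: [-1.566, -0.004, 2.71]
contact_force: [0.9, 0.4, -0.9]
grip_width: 19.2
```

Call:
send_rows(
  series=[
    [[-0.063,0,0.64,0],[-0.063,0,0.64,0],[-0.063,0,0.64,0],[-0.063,0,0.64,0],[-0.063,0,0.64,0],[-0.063,0,0.64,0],[-0.063,0,0.64,0]],
  ],
)

```text
time_s: 13.45
eef_pos: [456.8, -246.0, 211.9]
eef_rot: [-1.572, -0.001, 2.724]
contact_force: [-0.2, 0.8, -0.9]
grip_width: 19.0
```

```bash
python3 look.py w12
```

```text
13.45 [ 456.81  -245.959  211.854] [-1.572 -0.001  2.724] [-0.228  0.761 -0.939] 19.028725339027623
tip pred [[277.553 214.798]] slot pred [[-29.688 226.6  ]]
```

View pics/w12c.png

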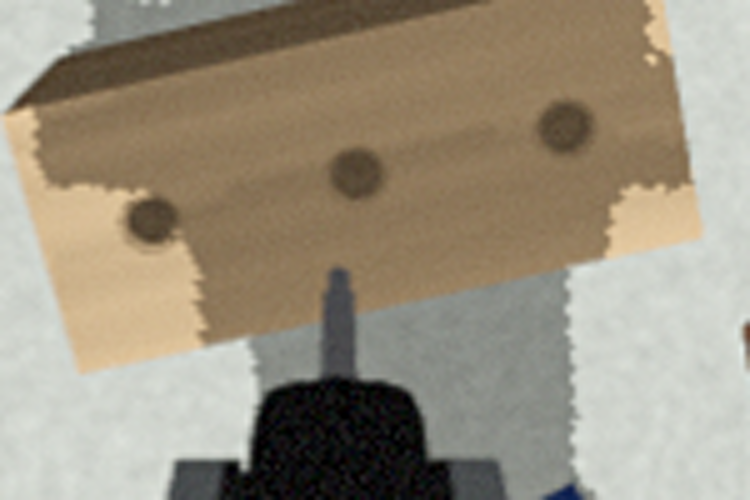

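```bash
python3 - <<'E'
from h import *
import pickle
np.set_printoptions(precision=2,suppress=True)
st=pickle.load(open("w12.pkl","rb"));T=toolT(st)
c=[(x/5+210-.4,y/5+160-.4) for x,y in [(152,220),(356,173),(565,126)]]
X=onz('wrist',c,64,T);print(X)
tip=onz('wrist',[(338/5+210-.4,273/5+160-.4)],st['eef_pos'][2]-85.8,T);print(tip)
d=X[1]-tip[0];print(T[:3,0]@d,T[:3,2]@d)
d=X.mean(0)-tip[0];print(T[:3,0]@d,T[:3,2]@d)
E
```

```text
[[ 463.81 -208.06   64.  ]
 [ 456.15 -249.18   64.  ]
 [ 448.26 -290.44   64.  ]]
[[ 457.38 -245.91  126.05]]
-0.2650835062775894 3.5616276088413827
-0.21243950240499043 3.633062449732741
```

Call:
send_rows(
  series=[
    [[-0.001,0.08,0.014,0],[-0.001,0.16,0.014,0],[-0.001,0.22,0.014,0],[-0.001,0.22,0.014,0],[-0.001,0.22,0.014,0],[-0.001,0.22,0.014,0]],
  ],
)

```text
time_s: 14.1
eef_pos: [455.8, -251.6, 158.3]
eef_rot: [-1.571, 0.002, 2.721]
contact_force: [-0.1, -0.0, 0.6]
grip_width: 19.3
```

```bash
python3 look.py w13
```

```text
14.1 [ 455.762 -251.559  158.328] [-1.571  0.002  2.721] [-0.129 -0.033  0.619] 19.250432831812976
tip pred [[277.439 215.1  ]] slot pred [[-88.825 250.637]]
```

View pics/w13c.png

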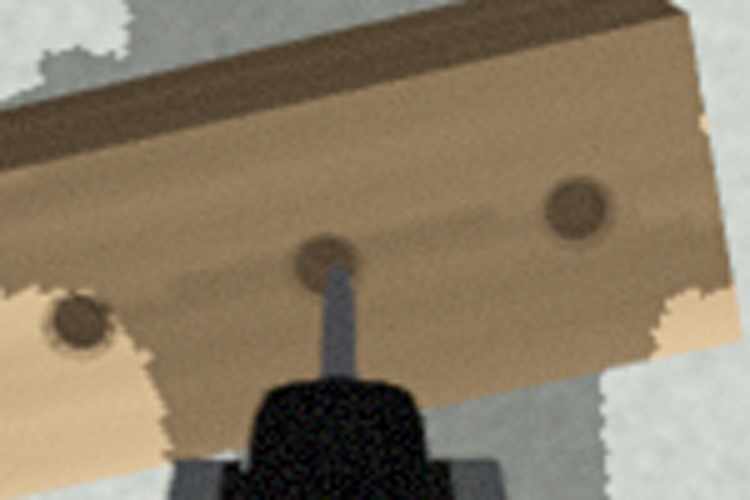

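The hole is at (326,265) in the crop and the tip at (339,271), so the tip needs to move −2.1 mm in z and +1.3 mm in x.

Call:
send_rows(
  series=[
    [[0.005,0,-0.008,0],[0.005,0.01,-0.008,0],[0.005,0.02,-0.008,0],[0.005,0.02,-0.008,0],[0.005,0.02,-0.008,0]],
  ],
)

```text
time_s: 14.65
eef_pos: [454.4, -249.5, 152.2]
eef_rot: [-1.571, -0.0, 2.72]
contact_force: [0.1, 0.1, -0.3]
grip_width: 19.1
```

```bash
python3 look.py w14
```

```text
14.65 [ 454.366 -249.52   152.18 ] [-1.571 -0.     2.72 ] [ 0.091  0.139 -0.277] 19.06394006714668
tip pred [[277.431 214.874]] slot pred [[-95.614 251.559]]
```

View pics/w14c.png

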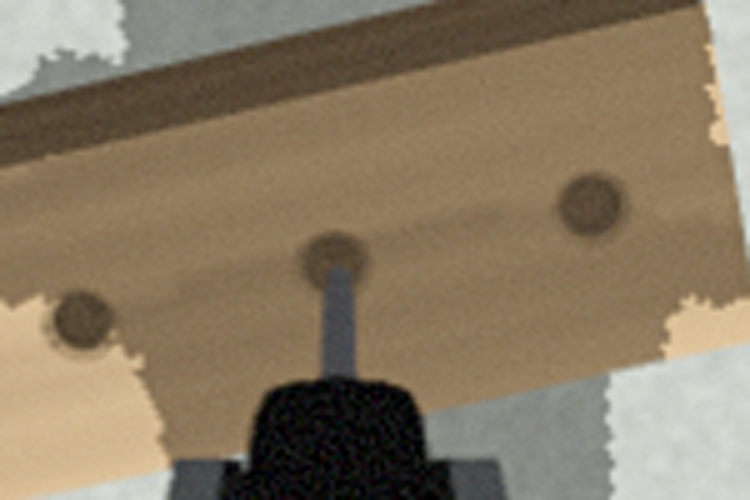

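The hole is at (335,262) and the tip at (339,272), less than 1 mm off. A small correction, then into the hole.

Call:
send_rows(
  series=[
    [[-0.003,0,-0.003,0],[-0.003,0.012,-0.003,0],[-0.003,0.024,-0.003,0],[-0.003,0.036,-0.003,0],[-0.003,0.05,-0.003,0],[-0.003,0.05,-0.003,0]],
  ],
)

```text
time_s: 15.3
eef_pos: [455.0, -248.9, 139.1]
eef_rot: [-1.571, -0.001, 2.72]
contact_force: [-0.8, -0.1, -0.4]
grip_width: 19.6
```

```bash
python3 look.py w15
```

```text
15.3 [ 455.009 -248.947  139.146] [-1.571 -0.001  2.72 ] [-0.839 -0.058 -0.371] 19.61093567527294
tip pred [[277.437 214.763]] slot pred [[-111.08   258.423]]
```

View pics/w15c.png

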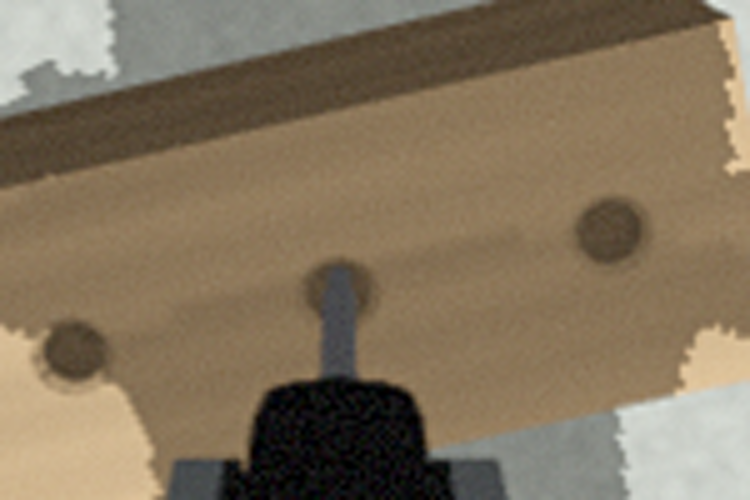

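The tip is in the hole (339,290) with no contact force. Lowering to about 1 mm above the seat.

Call:
send_rows(
  series=[
    [[0,0.03,0,0],[0,0.06,0,0],[0,0.09,0,0],[0,0.12,0,0],[0,0.15,0,0],[0,0.18,0,0],[0,0.198,0,0],[0,0.198,0,0],[0,0.198,0,0]],
  ],
)

```text
time_s: 16.25
eef_pos: [455.6, -249.1, 90.3]
eef_rot: [-1.571, 0.0, 2.72]
contact_force: [-0.5, -0.5, 0.1]
grip_width: 19.2
```

Call:
send_rows(
  series=[
    [[0,0.006,0,0],[0,0.008,0,0],[0,0.008,0,0]],
  ],
)

```text
time_s: 16.55
eef_pos: [455.5, -249.1, 88.4]
eef_rot: [-1.571, 0.0, 2.72]
contact_force: [-1.3, 0.2, -1.1]
grip_width: 19.5
```

Call:
send_rows(
  series=[
    [[0,0,0,0],[0,0,0,0],[0,0,0,0],[0,0,0,0],[0,0,0,0],[0,0,0,0],[0,0,0,0],[0,0,0,0]],
  ],
  jaw=1,
)

```text
time_s: 17.35
eef_pos: [455.5, -249.1, 88.3]
eef_rot: [-1.571, 0.0, 2.72]
contact_force: [-0.8, 0.3, -0.1]
grip_width: 85.7
```

```bash
python3 look.py w16
```

```text
17.35 [ 455.495 -249.096   88.323] [-1.571  0.     2.72 ] [-0.825  0.297 -0.115] 85.72790766790385
tip pred [[277.431 214.907]] slot pred [[-185.891  290.575]]
```

View pics/w16.png

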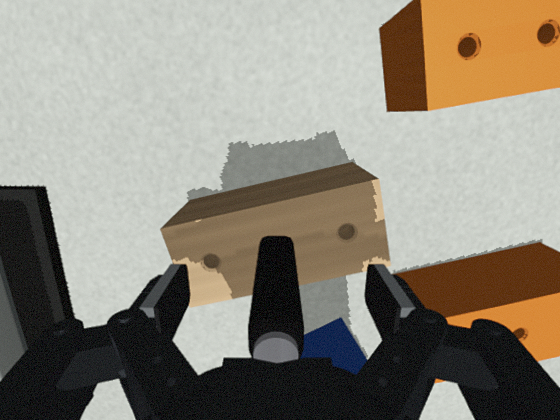

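The handle stands free at (277,300) between the open fingers, looking the same as before the grasp. Going up.

Call:
send_rows(
  series=[
    [[0,-0.1,0,0],[0,-0.25,0,0],[0,-0.4,0,0],[0,-0.55,0,0],[0,-0.55,0,0],[0,-0.55,0,0],[0,-0.55,0,0]],
  ],
)

```text
time_s: 18.1
eef_pos: [454.6, -248.7, 224.6]
eef_rot: [-1.571, -0.002, 2.72]
contact_force: [-0.1, 0.2, 0.6]
grip_width: 85.3
```

```bash
python3 look.py w17; python3 -c "
from cell import optics;import cv2
im=optics.camera('side')[:,:,::-1][120:300,180:420];cv2.imwrite('pics/s17.png',cv2.resize(im,None,fx=3,fy=3))
im=optics.camera('scene')[:,:,::-1];cv2.imwrite('pics/sc17.png',im)"
```

```text
18.1 [ 454.556 -248.744  224.573] [-1.571 -0.002  2.72 ] [-0.068  0.199  0.56 ] 85.3044424299864
tip pred [[277.434 214.645]] slot pred [[-22.068 222.652]]
```

View pics/s17.png

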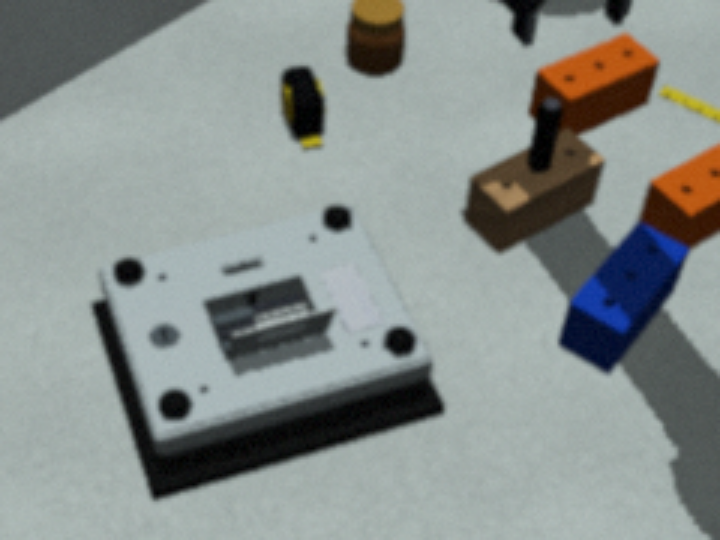

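View pics/sc17.png

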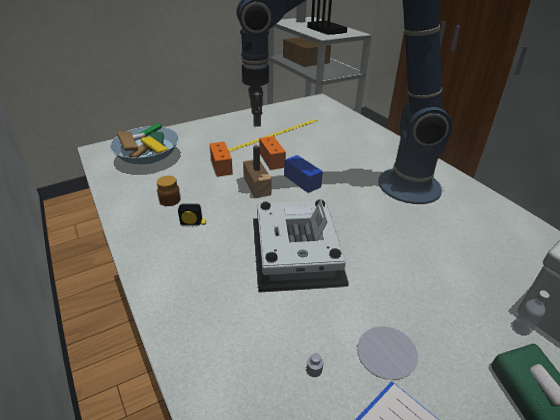

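View pics/w17c.png

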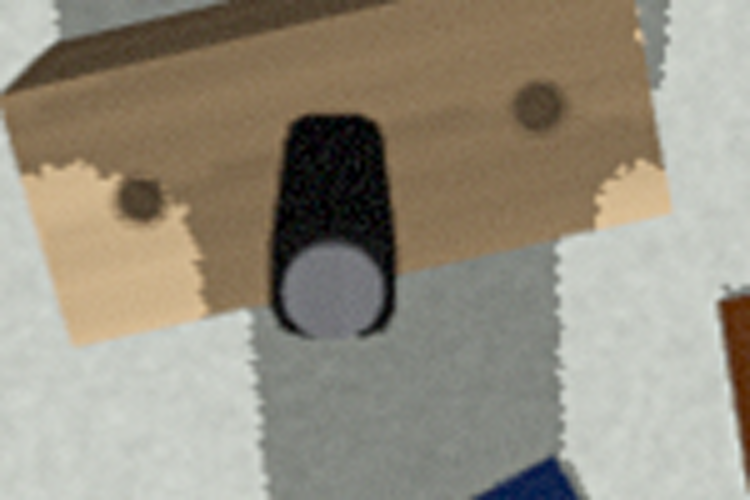

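The scene view shows the door open at (320,218), the screwdriver upright in the wooden stand at (256,160), and the jar (168,190), tape (190,214), weight (315,364) and pan (387,352) where they were. The gripper is clear, so I'm handing in.

```bash
python3 -c "
from cell import manip
print(manip.close_job())"
```

```text
the job is handed in; nothing more can be done
None
```

The battery door is open and the screwdriver is back upright in the middle hole of the wooden stand. I handed the job in at about 18 s; no verdict was reported.

- **Catch:** the first probe, at the slot's middle, landed on the tab. It began to sink about 18 mm down. The highest reading I took was 6.9 N (limit 16 N), but I only read it at the end of each short move. The door let go after about 4.5 mm of travel and swung past upright, with the tip still in the slot.
- **Last checks:** pictures from all three cameras show the door open, the screwdriver upright and released, and the gripper clear above it. The jar, tape, weight and pan appear in the same places as in the first picture. I judged the door angle by eye rather than measuring it.
- **Small disagreements:** aiming at the slot and at the stand's hole was off by 1 to 3.6 mm at first. I corrected each by looking again closer up, and no check failed.

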